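# Fill the kit tray with servos, all facing the same way

### The job

Put the two loose servo motors into the two empty bays of the plywood kit tray, one in each bay, standing flat on their bases, squarely, with the white disc end towards the same side as on the servo already in the tray. Set them down rather than dropping them, and leave the servo in the tray and the other things on the table where they are.

Things in the scene. Friction and masses are not known exactly. Their poses are not given: they have to be found in the camera images.
- tray: plywood kit tray, fixed to the table, 116 (x) by 204 (y) mm, 12 mm high at its ribs, floor 4 mm above the table; three equal bays side by side along y, each long in x. It may lie at any yaw. Origin: centre of the underside; x is the direction in which the disc end of the servo already in the tray points, z up
- bay1 (a point): middle bay, empty at the start, of the tray: centre of the bay's floor, axes as the tray's. The bay is 104 (x) by 60 (y) mm inside, between ribs that stand 8 mm above its floor
- bay2 (a point): outer empty bay, 66 mm to +y of the middle one, of the tray: centre of the bay's floor, axes as the tray's. The bay is 104 (x) by 60 (y) mm inside, between ribs that stand 8 mm above its floor
- servo_set: the servo already in the tray, standing in the bay 66 mm to -y of the middle one, its disc end towards the tray's +x; the pattern for the others, loose, not to be moved. Same size and axes as servo_a
- servo_a: loose on the table at the start, any yaw: large black hobby servo on its base: body 58 (x) by 28 (y) by 48 mm high; tabs 4 mm thick, 35 to 39 mm up, at both short ends, 78 mm long overall; on top a white disc, 26 mm across, its face 57 mm up, 15 mm off centre towards the +x end. Origin: centre of the underside; x along its length towards the disc end, z up. 100 to 190 g
- servo_b: the other servo loose on the table, the same as servo_a in every way, any yaw
- servo_a_nose (a point): point at the tip of the mounting tab on the disc end of servo_a, 39 mm along its x, 37 mm above its base
- servo_b_nose (a point): point at the tip of the mounting tab on the disc end of servo_b, 39 mm along its x, 37 mm above its base
- servo_set_nose (a point): point at the tip of the mounting tab on the disc end of the servo already in the tray
- wheel: toy-car wheel lying flat, black tyre 66 mm across, 29 mm high, yellow hub; origin at the centre of its underside; a bystander, to be left where it is
- gearmotor: yellow gearbox with a steel motor can, lying along its x, 69 by 22 by 19 mm (a stub shaft on top to 28 mm); origin on its underside; a bystander, to be left where it is
- screwdriver: screwdriver, 180 mm long, lying on the table; a bystander, to be left where it is
Things that resemble listed ones, but are neither listed nor needed, are in the scene too. Leave any blue or pink look-alike of the servo_b alone.

How it is judged:
By the outcome, as a careful person would: the job done as asked, in the order asked, and still so for the second after the job is handed in, with the robot touching nothing.
It also fails if it takes over 58 s, if anything falls off the work surface, if the arm or the gripper's body presses on something with over 40 N, if the wrist force passes 120 N, or if a joint passes its speed limit or range.

### The arm

A 6-joint arm with a two-finger parallel gripper is mounted at the origin on the work surface. World frame = base frame: x ahead of the robot, y to its left, z up, the work surface at z = 0. Lengths are in m, angles in rad, forces in N, time in s.
With the tool pointing down it reaches from about 0.35 to 0.85 m from the base axis. Payload 8.1 kg.
Tool frame: the origin (TCP) lies at the very end of the fingers, on their centre line; the grasp point (between the pads) lies 19 mm behind it; z points along the fingers, y is the line along which they close (so a half turn about z gives the same grasp; the last joint's range is limited). The gripper opens to 85 mm and grips with 20 to 120 N. Pads are 22 mm wide; open, the fingers measure 114 mm over their backs; the gripper's body (76 mm by 85 mm) begins 54 mm behind the grasp point. The pads swing forward as they close: fully open they stand 13 mm farther back than shut.
Start: joints at [-1.271, 0.13, 1.488, -0, 1.523, -0.085], TCP at [0.225, -0.556, 0.231] pointing down, gripper open.
Joint ranges: [-2.96, 2.96], [-0.89, 2.26], [0.02, 2.5], [-1.34, 4.48], [0, 2.73], [-2.66, 2.66]. Speed limits (rad/s): [2.39, 2.39, 2.79, 3.14, 3.14, 3.14].

### API

Orientations are given as a unit quaternion [x, y, z, w].
In Python, from workcell import robot gives the robot as it stands.
- The arm moves only by the tool step_arm, never from a script. Its argument "deltas" is a list of rows, each a list of 7 numbers: the turn, a rotation vector about the tool's x, y, z each as a share of 5 degrees, from -1 to 1, then the shift along the tool's x, y, z each as a share of 0.05 m, from -1 to 1, then the finger opening in mm, from 0 to 85.4. A call has 1 to 8 rows; each row shifts and turns the commanded pose from where the row before left it, along the tool's axes as they then stand; what a row does not reach is not made up. A row lasts 1/8 s, in which the tool goes at most 62.5 mm and 10.7 degrees, less where a joint would pass 70% of its speed; a pose out of reach is approached as far as the arm can. A call with a number of a shift or a turn outside -1 to 1 is refused whole. A call with a gripper value outside its range is refused whole. The fingers move at their own pace and stop on an object; the grip force is fixed at half the most. Time passes only in rows, so rows that do not move let the fingers close. It gives the time, the measured TCP pose, the force, the opening and the grip force at its end, in the units of the state.
- robot.sense(): the state, without advancing time (a new reading comes with each control period).
- robot.grab_frame(name): name is "scene" or "top" or "wrist"; returns a dict with "pixels" (400x640x3 uint8, blue, green, red), "vertical_fov" (degrees; the focal length in pixels is half the picture's height over the tangent of half this angle, whatever the lens; pixels are square), "cx", "cy" (the principal point, pixels), "position" and "rotation" of the camera in the world. Camera axes: x right, y down, z forward; pixel columns grow to the right and rows downward; lengths in m; the calibration is good to about 2 mm. The wrist camera is an equidistant fisheye: a pixel r from the principal point sees the ray r / f radians off the axis. A picture is of the moment at which its call begins. There is no depth.
- robot.hand_in(): hands the job in; it is judged then, once.
The state is a dict: "time": time; "q": joint angles; "qd": joint speeds; "joint_efforts": joint torques, N m; "ee_pos": TCP position; "tcp_rot": TCP orientation; "contact_force": force on the tool from outside, world axes, zero at the start; "torque": the same for the moment, N m; "grip_width": finger opening in m; "grip_force": force on a finger pad.
Only numpy, scipy, OpenCV 4.12 (cv2) and the standard library are available. Lean on these libraries where they do the work, as an engineer would, in place of code of your own. Each camera call takes 0.05 s, during which the arm holds its last target. There are 200 camera calls.

## Working session

There is one attempt and no reset: what is moved stays moved. The work goes in short steps, Python scripts to look and compute and a tool call to move; the robot and the scene stay as the last step left them, time stands still between calls to the robot, and variables do not carry over. Pictures are saved under pics/ and viewed, at most 10 in all, crops included, and the job is handed in when it is done.

Besides the shell and the picture viewer there is one more tool, called after ">>>" as name(argument=value, ...) on one line, values as JSON. step_arm: Moves the arm, as the interface text tells. Shift numbers are shares of 0.05 m and turn numbers shares of 5 degrees, none past 1 either way. Its arguments: {"type":"object","properties":{"deltas":{"type":"array","items":{"type":"array","items":{"type":"number"}}}},"required":["deltas"]}

```bash
mkdir -p pics
cat > h.py <<'E'
import numpy as np, cv2
from workcell import robot
def grab(n,f=None):
    d=robot.grab_frame(n); d['name']=n
    if f: cv2.imwrite('pics/'+f,d['pixels']); np.savez('pics/'+f[:-4]+'.npz',**d)
    return d
def ray(d,u,v):
    f=200/np.tan(np.radians(float(d['vertical_fov']))/2)
    a=np.array([u-d['cx'],v-d['cy']],float)
    if str(d['name'])=='wrist':
        r=np.hypot(*a); t=r/f; c=np.r_[a/max(r,1e-9)*np.sin(t),np.cos(t)]
    else: c=np.r_[a/f,1]
    return np.array(d['rotation'])@c
def onz(d,u,v,z):
    r=ray(d,u,v); p=np.array(d['position']); return p+r*(z-p[2])/r[2]
E
python3 - <<'E'
from h import *
for n in('top','scene'):
    d=grab(n,n+'0.png'); print(n,d['position'],np.round(d['rotation'],3).tolist(),d['vertical_fov'],d['cx'],d['cy'])
print(robot.sense())
E
```

```text
top [ 0.4519519  -0.09835846  1.39084717] [-0.703, 0.711, -0.017, 0.023] 43.80142664266013 328.34064988547397 212.04647974765842
scene [ 1.37643406 -0.16494069  0.69654262] [0.655, 0.604, -0.309, -0.333] 45.813332995117435 323.1591394506315 190.9882355886465
{'time': 0.1, 'q': array([-1.27139022e+00,  1.31084066e-01,  1.48920644e+00, -2.54923844e-05,
        1.52298922e+00, -8.53975313e-02]), 'qd': array([-0.00092465, -0.00066273, -0.0020337 , -0.00164799, -0.00070198,
       -0.00163274]), 'joint_efforts': array([ 1.19263754e-03, -5.70954180e+01, -5.01939833e+01, -2.05920769e-04,
        8.14680388e-03, -2.51801788e-05]), 'ee_pos': array([ 0.2250898 , -0.55563216,  0.23033047]), 'tcp_rot': array([ 9.81547331e-01,  1.91217483e-01, -1.02747927e-04, -8.37349980e-04]), 'contact_force': array([-0.32962372,  0.3854185 ,  0.05214522]), 'torque': array([ 0.00538246,  0.01782485, -0.04731263]), 'grip_force': 0.0, 'grip_width': 0.08506918898214434}
```

View pics/top0.png

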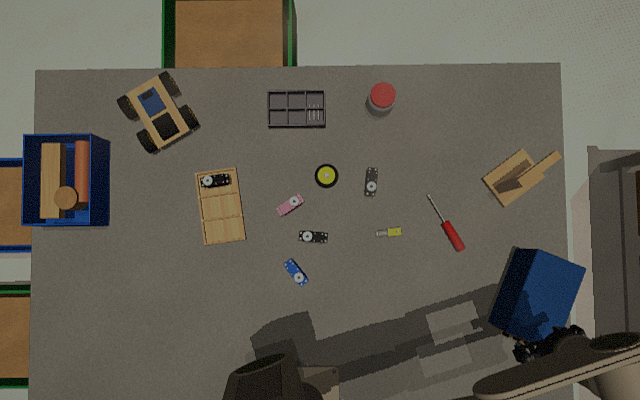

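View pics/scene0.png

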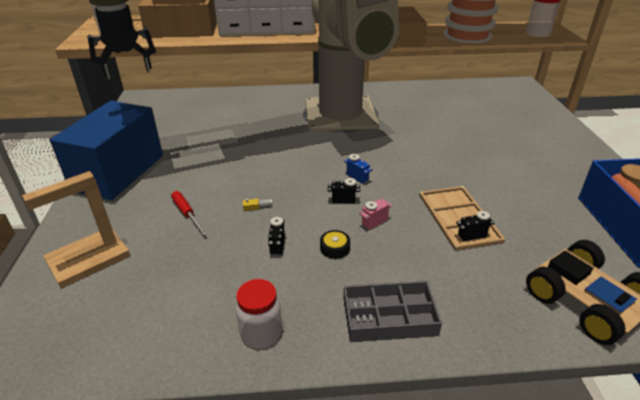

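Top view: black servos at (371,182), disc at (371,187), and (313,237), disc at (307,237). The tray is around (220,207), with the set servo at (214,181) and its disc at (208,181). What could be mistaken for the targets: pink (290,205), blue (296,272), the set servo (214,181) and the wheel (326,175). I choose the two black ones outside the tray.

```bash
sed -i "s/^from workcell/from scipy.spatial.transform import Rotation as R\nfrom workcell/; s/return np.array(d\['rotation'\])@c/return R.from_quat(d['rotation']).apply(c)/" h.py
python3 - <<'E'
from h import *
d=dict(np.load('pics/top0.npz')); im=d['pixels']
cv2.imwrite('pics/crop0.png',cv2.resize(im[150:300,185:400],None,fx=3.7,fy=3.7,interpolation=cv2.INTER_CUBIC))
hsv=cv2.cvtColor(im,cv2.COLOR_BGR2HSV)
for nm,(u,v) in dict(a=(371,182),b=(313,237),set=(214,181)).items():
    w=20; s=im[v-w:v+w,u-w:u+w].max(2)
    m=(s<45).astype(np.uint8); n,l,st,c=cv2.connectedComponentsWithStats(m)
    i=1+np.argmin(np.hypot(*(c[1:]-w).T)-st[1:,4]*.1)
    p=np.argwhere(l==i)[:,::-1]; print(nm,cv2.minAreaRect(p.astype(np.float32)),st[i,4])
    W=(s>120)&(hsv[v-w:v+w,u-w:u+w,1]<50); q=np.argwhere(W)[:,::-1].mean(0)+[u-w,v-w]
    print(' disc',q,W.sum(),onz(d,*q,.057)[:2],' body ctr',onz(d,*(np.mean(p,0)+[u-w,v-w]),.037)[:2])
m=cv2.inRange(hsv,(8,70,60),(30,255,255)); m[:,:185]=0;m[:,260:]=0;m[:160]=0;m[250:]=0
r=cv2.minAreaRect(np.argwhere(m)[:,::-1].astype(np.float32)); print(r)
for c in cv2.boxPoints(r): print(c,onz(d,*c,.012)[:2])
E
```

```text
a ((14.970590591430664, 19.117647171020508), (0.9701424241065979, 4.123105525970459), 14.03624439239502) 6
 disc [370.98484848 185.09090909] 66 [ 0.59935737 -0.20219872]  body ctr [ 0.61206595 -0.18985731]
b ((25.241382598876953, 19.60344886779785), (17.35650634765625, 9.965457916259766), 4.763641834259033) 109
 disc [308.18055556 235.76388889] 72 [ 0.46511293 -0.0318051 ]  body ctr [ 0.46259066 -0.05699157]
set ((22.115386962890625, 19.57692527770996), (11.374736785888672, 25.8873291015625), 78.69007110595703) 173
 disc [207.96969697 180.12121212] 66 [0.61847022 0.23761705]  body ctr [0.61896017 0.21428088]
((219.6113739013672, 205.58514404296875), (74.01168060302734, 42.292388916015625), 82.40535736083984)
[193.75986 171.69867] [0.64828034 0.28882676]
[235.68124 166.10916] [0.66247549 0.17137932]
[245.46289 239.47162] [0.45734505 0.14444524]
[203.5415  245.06113] [0.44323836 0.26088094]
```

View pics/crop0.png

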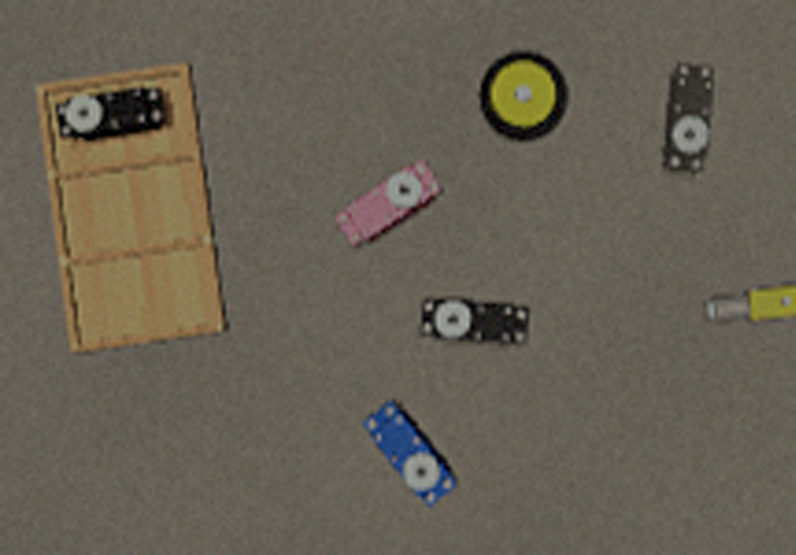

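The crop confirms both black servos: the disc of one is at its lower end (689,134), the disc of the other at its left end (453,320). The tray's two empty bays are below the set servo. I'll take the (313,237) servo first as B.

>>> step_arm(deltas=[[0,0,0,0.53,-0.92,0,60],[0,0,0,0.53,-0.92,0,60],[0,0,0,0.53,-0.92,0,60],[0,0,0,0.53,-0.92,0,60],[0,0,-1,0,0,0,60],[0,0,-1,0,0,0,60],[0,0,-1,0,0,0,60],[0,0,-1,0,0,0,60]])

```text
time: 1.1
ee_pos: [0.2543, -0.3455, 0.2309]
tcp_rot: [0.933, 0.36, -0.0, -0.0]
contact_force: [0.3, 0.3, 0.5]
grip_width: 0.0598
grip_force: 0.0
```

>>> step_arm(deltas=[[0,0,-1,0,0,0,60],[0,0,-1,0,0,0,60],[0,0,-1,0,0,0,60],[0,0,-1,0,0,0,60],[0,0,-1,0,0,0,60],[0,0,-1,0,0,0,60],[0,0,-1,0,0,0,60],[0,0,-1,0,0,0,60]])

```text
time: 2.1
ee_pos: [0.2543, -0.3455, 0.2309]
tcp_rot: [0.753, 0.657, 0.0, -0.0]
contact_force: [-0.3, 0.2, 1.3]
grip_width: 0.0601
grip_force: 0.0
```

```bash
cat >> h.py <<'E'
def go(x,y,z,yaw=None):
    s=robot.sense(); r=R.from_quat(s['tcp_rot']); p=s['ee_pos']
    ax=r.as_matrix(); cy=np.degrees(np.arctan2(ax[1,0],ax[0,0]))
    print('t',round(s['time'],2),'p',p.round(4),'yaw',round(cy,2),'tilt',np.round(ax[:2,2],4),'grip',round(s['grip_width'],4),round(s['grip_force'],1),'F',s['contact_force'].round(1))
    print(' shift units (tool axes now):',(r.inv().apply(np.array([x,y,z])-p)/.05).round(3))
    if yaw is not None:
        dy=(yaw-cy+180)%360-180; print(' turn z units',round(-dy/5,2),' shift units after turn:',end=' ')
        t=R.from_euler('z',yaw,degrees=True)*R.from_euler('x',180,degrees=True)
        print((t.inv().apply(np.array([x,y,z])-p)/.05).round(3))
E
python3 -c "
from h import *
go(.44,-.06,.23,86.6)"
```

```text
t 2.1 p [ 0.2543 -0.3455  0.2309] yaw 82.22 tilt [-0.0004  0.0007] grip 0.0601 0.0 F [-0.3  0.2  1.3]
 shift units (tool axes now): [6.161 2.906 0.02 ]
 turn z units -0.88  shift units after turn: [5.921 3.369 0.017]
```

>>> step_arm(deltas=[[0,0,-0.88,0,0,0,60],[0,0,0,0.98,0.56,0,60],[0,0,0,0.98,0.56,0,60],[0,0,0,0.98,0.56,0,60],[0,0,0,0.98,0.56,0,60],[0,0,0,0.98,0.56,0,60],[0,0,0,0.98,0.56,0,60],[0,0,0,0,0,0,60]])

```text
time: 3.1
ee_pos: [0.4412, -0.0594, 0.2308]
tcp_rot: [0.727, 0.687, 0.0, -0.001]
contact_force: [-0.2, -0.9, 0.2]
grip_width: 0.06
grip_force: 0.0
```

```bash
python3 -c "
from h import *
d=grab('wrist','w1.png'); print(d['position'],d['rotation'],d['vertical_fov'])
go(.4626,-.057,.23,86.6)
d0=dict(np.load('pics/top0.npz'));print(d0['name'])"
```

```text
[0.44468792 0.01970128 0.37331422] [ 0.98730228 -0.02765315 -0.00543204  0.156333  ] 65.70646984690485
t 3.15 p [ 0.4405 -0.0611  0.2307] yaw 86.69 tilt [-0.0013  0.0003] grip 0.0603 0.0 F [ 0.3 -0.3 -0.3]
 shift units (tool axes now): [0.107 0.438 0.014]
 turn z units 0.02  shift units after turn: [0.108 0.437 0.015]
top
```

View pics/w1.png

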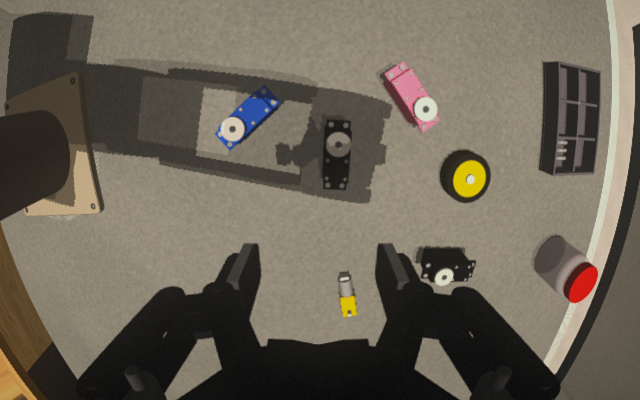

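The wrist view shows servo B at (337,155) in shadow, disc towards the top (338,145). Servo A is at (447,266), disc at (444,277).

```bash
cat >> h.py <<'E'
def servo(d,u,v,dark=45,lo=75,w=45):
    """pose from the disc centre (z .057) and the dark outline's axis (plane z .04), seen near pixel u,v of the disc"""
    im=cv2.GaussianBlur(d['pixels'],(3,3),0); s=im.max(2).astype(int)
    y0,x0=max(v-w,0),max(u-w,0)
    yy,xx=np.mgrid[y0:min(v+w,400),x0:min(u+w,640)]; c=s[yy,xx]
    sat=c-im.min(2)[yy,xx]
    def comp(m,near=None):
        n,l,st,ce=cv2.connectedComponentsWithStats(m.astype(np.uint8))
        i=1+np.argmax(st[1:,4]-(3*np.hypot(*(ce[1:]-[u-x0,v-y0]).T)))
        return l==i
    D=comp((c>lo)&(sat<30)&(np.hypot(xx-u,yy-v)<20)); 
    pd=np.array([onz(d,a,b,.057)[:2] for a,b in zip(xx[D],yy[D])])
    B=comp(cv2.morphologyEx(((c<dark)|D).astype(np.uint8),cv2.MORPH_OPEN,np.ones((3,3))))
    pb=np.array([onz(d,a,b,.04)[:2] for a,b in zip(xx[B],yy[B])])
    (cc,ss,an)=cv2.minAreaRect((pb*1000).astype(np.float32))
    if ss[0]<ss[1]: an+=90
    dc=(pd.max(0)+pd.min(0))/2; a=np.radians(an); ax=np.r_[np.cos(a),np.sin(a)]
    if ax@(dc*1000-cc)<0: ax=-ax
    print('disc',dc.round(4),'size',np.ptp(pd,axis=0).round(4),'rect ctr',np.round(cc,1),'size',np.round(ss,1),'yaw',np.degrees(np.arctan2(ax[1],ax[0])).round(2),'ctr from disc',(dc-.015*ax).round(4))
E
python3 -c "
from h import *
d=dict(np.load('pics/w1.npz'))
print(d['pixels'].max(2)[100:205:5,315:362:3])
servo(d,338,145,38,52)
servo(d,444,277,45,100)"
```

```text
[[ 82  84  89  84  86  84  81  81  87  84  85  86  86  87  87  84]
 [ 81  81  81  85  89  78  80  82  86  86  87  82  87  84  85  82]
 [ 85  79  84  81  82  84  82  79  82  84  83  83  84  83  80  81]
 [ 82  81  76  64  77  76  73  68  67  78  84  83  83  81  82  83]
 [ 79  81  75  63  35  36  32  36  41  43  54  58  80  83  81  84]
 [ 73  88  64  57  32 103  75  35  30  35 105  66  75  83  82  81]
 [ 64  73  63  42  29  28  23  30  28  29  28  30  73  83  86  86]
 [ 60  60  63  40  26 105 137 137 138 136 138  43  51  81  83  86]
 [ 62  62  61  33 114 139 138 137 131 139 138 136  59  86  85  83]
 [ 65  60  66  30  98 125 119  54  50  88  99 100  90  84  84  84]
 [ 63  63  63  27  65 101 103 101 103 100 101  90  85  84  79  82]
 [ 62  63  62  28  25  29  81 100  99  97  44  27  83  81  83  81]
 [ 86  65  64  24  70  28  26  27  24  26  68  39  82  86  89  84]
 [ 81  69  59  24  27  27  29  26  29  29  29  32  83  80  80  85]
 [ 84  85  56  31  33  31  30  29  32  30  27  36  81  89  84  80]
 [ 86  83  61  32  33  30  29  30  30  31  31  52  86  87  84  83]
 [ 85  80  83  35  55  29  29  31  31  39  80  61  83  90  87  88]
 [ 81  83  88  44 100  63  30  33  64 101  38  83  87  85  82  87]
 [ 88  84  84  84  82  82  77  80  77  74  69  83  85  85  86  85]
 [119  85  87  82  82  85  83  85  84  83  84  89  84  84  86  85]
 [146 145 152 153 154 155 147 131 131  88  91  88  86  83  92  85]]
disc [ 0.466  -0.0316] size [0.0324 0.0325] rect ctr [465.1 -44. ] size [74.3 36.5] yaw 83.79 ctr from disc [ 0.4643 -0.0465]
disc [ 0.5959 -0.2109] size [0.0577 0.0434] rect ctr [ 618.2 -236.7] size [124.2 187.6] yaw 168.82 ctr from disc [ 0.6106 -0.2138]
```

```bash
python3 -c "
from h import *
d=dict(np.load('pics/w1.npz'))
servo(d,338,145,44,93);servo(d,338,145,50,93)
servo(d,444,277,40,125,40);servo(d,444,277,50,140,40)"
```

```text
disc [ 0.4628 -0.0287] size [0.0239 0.0241] rect ctr [459.  -58.7] size [46.2 29. ] yaw 84.44 ctr from disc [ 0.4614 -0.0437]
disc [ 0.4628 -0.0287] size [0.0239 0.0241] rect ctr [459.2 -56. ] size [51.7 29.5] yaw 84.19 ctr from disc [ 0.4613 -0.0437]
disc [ 0.5964 -0.2106] size [0.0568 0.0405] rect ctr [ 600.9 -260.2] size [ 80.8 187.2] yaw 148.3 ctr from disc [ 0.6091 -0.2185]
disc [ 0.601  -0.2098] size [0.0475 0.0386] rect ctr [ 600.7 -259.6] size [ 81.8 188.2] yaw 148.06 ctr from disc [ 0.6138 -0.2178]
```

```bash
python3 -c "
from h import *
go(.4612,-.0442,.013,84.2)"
```

```text
t 3.15 p [ 0.4405 -0.0611  0.2307] yaw 86.69 tilt [-0.0013  0.0003] grip 0.0603 0.0 F [ 0.3 -0.3 -0.3]
 shift units (tool axes now): [0.36  0.401 4.354]
 turn z units 0.5  shift units after turn: [0.378 0.379 4.355]
```

>>> step_arm(deltas=[[0,0,0.5,0,0,0,60],[0,0,0,0.37,0.38,0.4,60],[0,0,0,0,0,0.8,60],[0,0,0,0,0,0.8,60],[0,0,0,0,0,0.8,60],[0,0,0,0,0,0.8,60],[0,0,0,0,0,0.5,60],[0,0,0,0,0,0.25,60]])

```text
time: 4.15
ee_pos: [0.4594, -0.0474, 0.0121]
tcp_rot: [0.744, 0.668, -0.001, -0.001]
contact_force: [0.4, 0.2, 0.6]
grip_width: 0.0604
grip_force: 0.0
```

>>> step_arm(deltas=[[0,0,0,0,0,0,20],[0,0,0,0,0,0,20],[0,0,0,0,0,0,20],[0,0,0,0,0,0,20],[0,0,0,0,0,0,20]])

```text
time: 4.78
ee_pos: [0.4623, -0.0467, 0.0151]
tcp_rot: [0.743, 0.669, 0.001, 0.001]
contact_force: [-0.7, -1.6, 6.5]
grip_width: 0.027
grip_force: 60.2
```

```bash
python3 -c "
from h import *
go(.553,.12,.2)
d=grab('wrist','w2.png')"
```

```text
t 4.78 p [ 0.4623 -0.0467  0.0151] yaw 83.96 tilt [ 0.0021 -0.0008] grip 0.027 60.2 F [-0.7 -1.6  6.5]
 shift units (tool axes now): [ 3.505  1.462 -3.698]
```

View pics/w2.png

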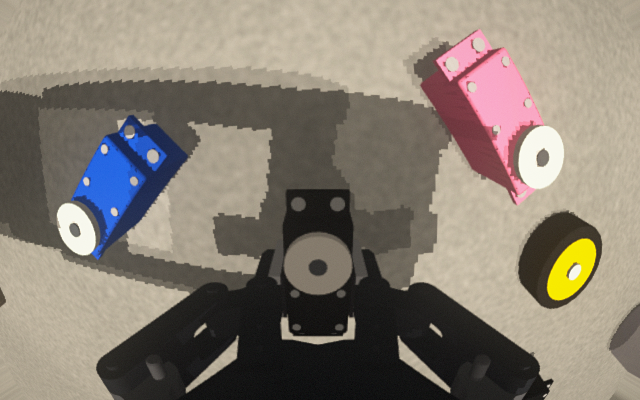

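Servo B is held squarely between the fingers, disc at (318,265) and pointing up the picture. Lift, then look at the tray.

>>> step_arm(deltas=[[0,0,0,0,0,-0.4,20],[0,0,0,0,0,-0.8,20],[0,0,0,0,0,-0.9,20],[0,0,0,0,0,-0.9,20],[0,0,0,0,0,-0.7,20],[0,0,0,0.9,0.36,0,20],[0,0,0,0.9,0.36,0,20],[0,0,0,0.9,0.36,0,20]])

```text
time: 5.82
ee_pos: [0.5296, 0.0836, 0.199]
tcp_rot: [0.744, 0.669, 0.0, 0.0]
contact_force: [0.2, -0.6, -1.4]
grip_width: 0.0274
grip_force: 59.6
```

>>> step_arm(deltas=[[0,0,-1,0,0,0,20],[0,0,-1,0,0,0,20],[0,0,-0.6,0,0,0,20],[0,0,0,0,0,0,20]])

```text
time: 6.32
ee_pos: [0.5289, 0.0824, 0.1986]
tcp_rot: [0.663, 0.749, -0.0, -0.0]
contact_force: [1.2, 0.0, -1.7]
grip_width: 0.0272
grip_force: 59.7
```

```bash
python3 -c "
from h import *
d=dict(np.load('pics/w2.npz')); p=onz(d,318,265,.057); s=robot.sense()
print('disc at grasp',p)
d=grab('wrist','w3.png')
go(.487,.2085,.2,97)"
```

```text
disc at grasp [ 0.46305523 -0.02803318  0.057     ]
t 6.38 p [0.5289 0.0823 0.1987] yaw 96.89 tilt [-0.0004  0.    ] grip 0.0276 59.7 F [-0.8 -0.5 -1.8]
 shift units (tool axes now): [ 2.606 -0.529 -0.027]
 turn z units -0.02  shift units after turn: [ 2.607 -0.524 -0.027]
```

View pics/w3.png

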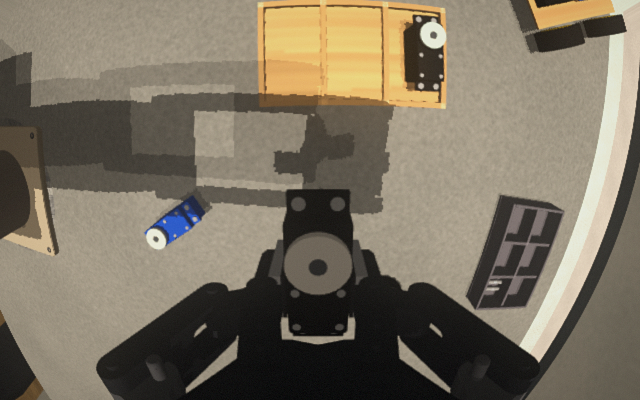

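Run:
```python
from h import *
d=dict(np.load('pics/w3.npz')); im=d['pixels']; hsv=cv2.cvtColor(im,cv2.COLOR_BGR2HSV)
m=cv2.inRange(hsv,(8,75,70),(28,255,255)); m[125:]=0; m[:,:230]=0; m[:,470:]=0
m=cv2.morphologyEx(m,cv2.MORPH_OPEN,np.ones((3,3),np.uint8))
p=np.argwhere(m)[:,::-1]; print('px',p.min(0),p.max(0))
w=np.array([onz(d,u,v,.012)[:2] for u,v in p])*1000
r=cv2.minAreaRect(w.astype(np.float32)); print(r)
h=onz(d,318,265,.057+.1987-.0148); print('disc in hand',h,'axis yaw = tool yaw')
servo(d,432,35,45,190,42)
# edges: near edge and side edges by line fits of mask border, z=.012
def fit(pts):
    q=np.array([onz(d,u,v,.012)[:2] for u,v in pts]); vx,vy,x,y=cv2.fitLine((q*1000).astype(np.float32),cv2.DIST_HUBER,0,.01,.01).ravel(); print('line yaw',np.degrees(np.arctan2(vy,vx)).round(2),'pt',x.round(1),y.round(1))
fit([(u,np.where(m[:,u])[0].max()) for u in range(268,438,4)])
fit([(u,np.where(m[:,u])[0].min()) for u in range(268,438,4)])
fit([(np.where(m[v])[0].min(),v) for v in range(18,98,4)])
fit([(np.where(m[v])[0].max(),v) for v in range(18,98,4)])
```

```text
px [257   0] [446 108]
((550.003173828125, 215.34866333007812), (205.2105255126953, 117.80033111572266), 7.659149646759033)
disc in hand [0.52543845 0.10124585 0.2409    ] axis yaw = tool yaw
disc [0.6177 0.2401] size [0.0259 0.0275] rect ctr [622.9 243.4] size [26.1 26.3] yaw 145.72 ctr from disc [0.6301 0.2317]
line yaw 7.77 pt 576.8 160.6
line yaw 7.68 pt 529.8 271.0
line yaw -82.04 pt 448.3 207.0
line yaw -81.33 pt 651.4 225.2
```

The tray spans (259,5)–(445,107) in the wrist view, and its outline fits 205×118 mm at yaw 97.7°, centre (0.550, 0.215). The set servo's disc is at (432,35).

```bash
python3 -c "
from h import *
go(.4857,.2027,.040,97.7)"
```

```text
t 6.38 p [0.5289 0.0823 0.1987] yaw 96.89 tilt [-0.0004  0.    ] grip 0.0276 59.7 F [-0.8 -0.5 -1.8]
 shift units (tool axes now): [ 2.494 -0.568  3.173]
 turn z units -0.16  shift units after turn: [ 2.502 -0.534  3.173]
```

>>> step_arm(deltas=[[0,0,-0.16,0,0,0,20],[0,0,0,0.84,-0.18,0,20],[0,0,0,0.83,-0.18,0,20],[0,0,0,0.83,-0.17,0,20],[0,0,0,0,0,0.8,20],[0,0,0,0,0,0.9,20],[0,0,0,0,0,0.9,20],[0,0,0,0,0,0.57,20]])

```text
time: 7.38
ee_pos: [0.4845, 0.2021, 0.0378]
tcp_rot: [0.658, 0.753, -0.001, -0.001]
contact_force: [-0.1, 0.5, -0.3]
grip_width: 0.0274
grip_force: 59.7
```

>>> step_arm(deltas=[[0,0,0,0,0,0.2,20],[0,0,0,0,0,0.14,20],[0,0,0,0,0,0.06,20],[0,0,0,0,0,0,20],[0,0,0,0,0,0,20]])

```text
time: 8.0
ee_pos: [0.4867, 0.2027, 0.0212]
tcp_rot: [0.658, 0.753, 0.001, 0.0]
contact_force: [0.1, -0.3, -1.5]
grip_width: 0.0272
grip_force: 59.7
```

```bash
python3 -c "
from h import *
go(.4857,.2027,.0175,97.7)
grab('top','top1.png'); d=grab('wrist','w4.png')"
```

```text
t 8.0 p [0.4867 0.2027 0.0212] yaw 97.74 tilt [0.0014 0.0005] grip 0.0272 59.7 F [ 0.1 -0.3 -1.5]
 shift units (tool axes now): [ 0.003 -0.019  0.074]
 turn z units 0.01  shift units after turn: [ 0.003 -0.019  0.074]
```

View pics/w4.png

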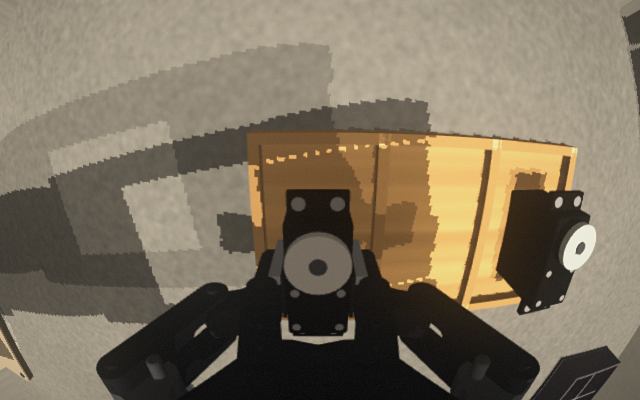

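The servo hangs over the outer bay, centred between the ribs at about columns 262 and 378. There is no contact yet.

>>> step_arm(deltas=[[0,0,0,0,0,0.02,20],[0,0,0,0,0,0.02,20],[0,0,0,0,0,0,20]])

```text
time: 8.48
ee_pos: [0.4862, 0.2026, 0.0191]
tcp_rot: [0.658, 0.753, 0.0, 0.0]
contact_force: [-3.3, -0.3, 7.1]
grip_width: 0.0271
grip_force: 60.8
```

>>> step_arm(deltas=[[0,0,0,0,0,0.02,20],[0,0,0,0,0,0,20]])

```text
time: 8.72
ee_pos: [0.4862, 0.2026, 0.0191]
tcp_rot: [0.658, 0.753, -0.0, 0.0]
contact_force: [-9.1, -3.0, 17.5]
grip_width: 0.027
grip_force: 62.3
```

>>> step_arm(deltas=[[0,0,0,0,0,-0.02,20],[0,0,0,0,0,0,50],[0,0,0,0,0,0,50],[0,0,0,0,0,0,50],[0,0,0,0,0,0,50]])

```text
time: 9.35
ee_pos: [0.4859, 0.2025, 0.0182]
tcp_rot: [0.658, 0.753, -0.0, -0.0]
contact_force: [-0.1, 0.4, -0.6]
grip_width: 0.0501
grip_force: 0.0
```

>>> step_arm(deltas=[[0,0,0,0,0,-0.3,50],[0,0,0,0,0,-0.7,50],[0,0,0,0,0,-0.9,50],[0,0,0,0,0,-0.9,50],[0,0,0,0,0,-0.8,60],[0,0,0,0,0,0,60]])

```text
time: 10.1
ee_pos: [0.4886, 0.2033, 0.2041]
tcp_rot: [0.658, 0.753, 0.004, 0.002]
contact_force: [0.6, 0.3, 0.3]
grip_width: 0.0601
grip_force: 0.0
```

```bash
python3 -c "
from h import *
d=grab('wrist','w5.png')
go(.60,-.20,.2,173)"
```

```text
t 10.15 p [0.4873 0.2029 0.2013] yaw 97.75 tilt [0.0049 0.0015] grip 0.0604 0.0 F [-1.2 -0.2 -1.6]
 shift units (tool axes now): [-8.289  1.146  0.026]
 turn z units -15.05  shift units after turn: [-3.218 -7.724  0.027]
```

View pics/w5.png

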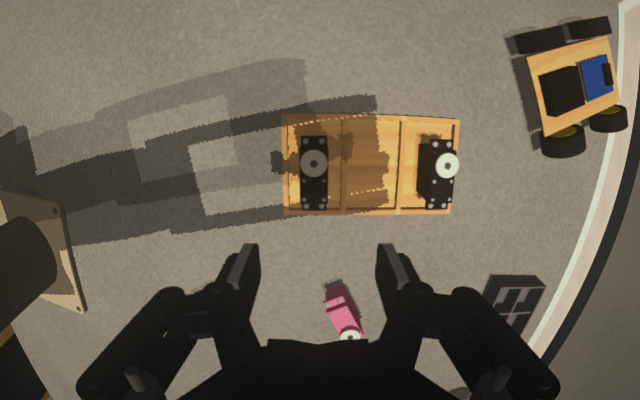

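Servo B stands squarely in the outer bay, disc at (314,163), pointing the same way as the set servo's disc (447,165). Now servo A.

>>> step_arm(deltas=[[0,0,0,-0.93,0.15,0,60],[0,0,0,-0.93,0.15,0,60],[0,0,0,-0.93,0.15,0,60],[0,0,0,-0.93,0.15,0,60],[0,0,0,-0.93,0.15,0,60],[0,0,0,-0.93,0.15,0,60],[0,0,0,-0.93,0.15,0,60],[0,0,0,-0.93,0.15,0,60]])

```text
time: 11.15
ee_pos: [0.595, -0.1593, 0.1968]
tcp_rot: [0.658, 0.753, -0.0, -0.001]
contact_force: [0.4, -0.9, -0.9]
grip_width: 0.0599
grip_force: 0.0
```

>>> step_arm(deltas=[[0,0,0,-0.93,0.15,0,60],[0,0,-1,0,0,0,60],[0,0,-1,0,0,0,60],[0,0,-1,0,0,0,60],[0,0,-1,0,0,0,60],[0,0,-1,0,0,0,60],[0,0,-1,0,0,0,60],[0,0,-1,0,0,0,60]])

```text
time: 12.15
ee_pos: [0.6083, -0.2027, 0.1966]
tcp_rot: [0.399, 0.917, -0.0, -0.001]
contact_force: [-1.1, 0.5, -0.1]
grip_width: 0.0598
grip_force: 0.0
```

>>> step_arm(deltas=[[0,0,-1,0,0,0,60],[0,0,-1,0,0,0,60],[0,0,-1,0,0,0,60],[0,0,-1,0,0,0,60],[0,0,-1,0,0,0,60],[0,0,-1,0,0,0,60],[0,0,-1,0,0,0,60],[0,0,-1,0,0,0,60]])

```text
time: 13.15
ee_pos: [0.6084, -0.2027, 0.1966]
tcp_rot: [0.062, 0.998, 0.0, -0.001]
contact_force: [-0.3, -0.8, 0.4]
grip_width: 0.0598
grip_force: 0.0
```

```bash
python3 -c "
from h import *
d=grab('wrist','w6.png')
go(.613,-.204,.2,173)"
```

```text
t 13.2 p [ 0.6084 -0.2027  0.1966] yaw 173.16 tilt [-0.0026  0.0011] grip 0.06 0.0 F [ 0.9 -0.3  0.7]
 shift units (tool axes now): [-0.095 -0.015 -0.068]
 turn z units 0.03  shift units after turn: [-0.095 -0.014 -0.068]
```

View pics/w6.png

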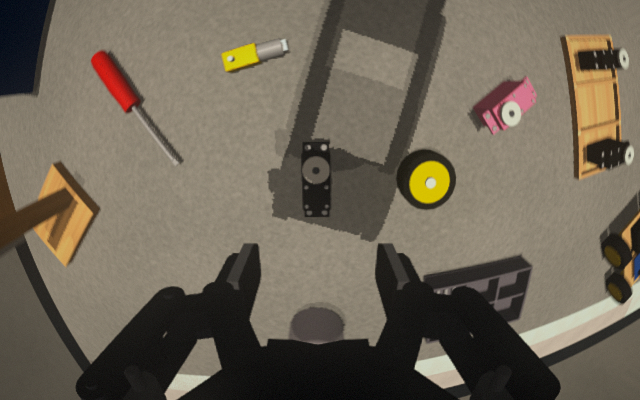

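Servo A is at (316,178), disc at (316,170), already aligned with the tool. The wheel's near edge is at column 397, so the fingers clear it.

```bash
python3 -c "
from h import *
d=dict(np.load('pics/w6.npz'))
print(d['pixels'].max(2)[136:224:5,294:340:3])
for t in((40,75),(45,85)): servo(d,316,170,*t,w=50)
for p in [(316,170)]: print(onz(d,*p,.057))
a=onz(d,316,141,.039);b=onz(d,316.5,217,.039);print(a,b,np.degrees(np.arctan2(a[1]-b[1],a[0]-b[0])))
go(.613,-.204,.0132,173)"
```

```text
[[ 62  62  62  68  66  66 116 122 127 128 125 122 131 129 117 116]
 [ 65  65  63  57  56  61  57  56  55  52  54  51 106 127 124 127]
 [ 63  62  67  29  74 148  38  37  37 121 169  60 125 107 119 123]
 [ 66  63  63  29  32  28  27  25  30  29  43  32  57  61  64  64]
 [ 71  64  62  28  27  30  45  73  62  32  23  24  44  62  63  65]
 [ 88  82  78  28  94 100  96  96  98  98  98  40  43  61  58  59]
 [ 84  86  81  86  97  98 101  94  98  95  96  98  45  61  58  57]
 [ 84  84  77  97  96  99  66  39  40  99  98  97  55  62  73  77]
 [ 80  85  84  65 109  98  99  98  98  99 100  91  42  80  83  85]
 [ 84  85  84  30  35 117 102  98 100  97  62  22  40  84  83  80]
 [ 80  80  79  35  90  32  28  26  31  26  49  76  43  81  79  79]
 [ 80  83  80  31  31  30  31  29  27  30  27  28  43  79  81  79]
 [ 78  78  85  36  33  27  27  27  28  28  25  29  47  80  83  78]
 [ 83  86  83  38  31  28  29  25  35  28  27  27  48  81  84  81]
 [ 82  83  87  43 101  40  32  30  27  29  43  94  46  79  82  79]
 [ 86  82  77  73  50  89  42  29  31  49  92  49  77  80  79  83]
 [ 83  84  87  83  32  38  36  33  36  40  42  39  75  81  81  79]
 [147 151 155 113  84  82  82  83  83  83  83  86  82  83  83  84]]
disc [ 0.5944 -0.2036] size [0.0252 0.025 ] rect ctr [ 615.8 -205.7] size [26.7 61.2] yaw 174.23 ctr from disc [ 0.6093 -0.2051]
disc [ 0.5942 -0.2032] size [0.0243 0.0238] rect ctr [ 626.4 -206.5] size [27.1 42.1] yaw 172.07 ctr from disc [ 0.6091 -0.2053]
[ 0.59456542 -0.20277057  0.057     ]
[ 0.56987697 -0.19974157  0.039     ] [ 0.64874283 -0.20913928  0.039     ] 173.20463466513
t 13.2 p [ 0.6084 -0.2027  0.1966] yaw 173.16 tilt [-0.0026  0.0011] grip 0.06 0.0 F [ 0.9 -0.3  0.7]
 shift units (tool axes now): [-0.105 -0.018  3.668]
 turn z units 0.03  shift units after turn: [-0.095 -0.014  3.668]
```

>>> step_arm(deltas=[[0,0,0,-0.02,-0.04,0.4,60],[0,0,0,0,0,0.8,60],[0,0,0,0,0,0.8,60],[0,0,0,0,0,0.8,60],[0,0,0,0,0,0.6,60],[0,0,0,0,0,0.26,60],[0,0,0,0,0,0,60]])

```text
time: 14.08
ee_pos: [0.6087, -0.2047, 0.0135]
tcp_rot: [0.064, 0.998, 0.001, -0.001]
contact_force: [0.4, -0.4, 0.9]
grip_width: 0.0598
grip_force: 0.0
```

>>> step_arm(deltas=[[0,0,0,0,0,0,20],[0,0,0,0,0,0,20],[0,0,0,0,0,0,20],[0,0,0,0,0,0,20],[0,0,0,0,0,0,20]])

```text
time: 14.7
ee_pos: [0.6115, -0.2058, 0.0173]
tcp_rot: [0.063, 0.998, -0.001, 0.002]
contact_force: [0.2, 0.8, 6.0]
grip_width: 0.0269
grip_force: 60.1
```

>>> step_arm(deltas=[[0,0,0,0,0,-0.4,20],[0,0,0,0,0,-0.8,20],[0,0,0,0,0,-0.9,20],[0,0,0,0,0,-0.9,20],[0,0,0,0,0,-0.7,20],[0,0,1,0,0,0,20],[0,0,1,0,0,0,20],[0,0,1,0,0,0,20]])

```text
time: 15.7
ee_pos: [0.6099, -0.2051, 0.2017]
tcp_rot: [0.194, 0.981, -0.0, 0.0]
contact_force: [1.0, -0.6, -1.9]
grip_width: 0.0269
grip_force: 59.2
```

>>> step_arm(deltas=[[0,0,1,0,0,0,20],[0,0,1,0,0,0,20],[0,0,1,0,0,0,20],[0,0,1,0,0,0,20],[0,0,1,0,0,0,20],[0,0,1,0,0,0,20],[0,0,1,0,0,0,20],[0,0,1,0,0,0,20]])

```text
time: 16.7
ee_pos: [0.6099, -0.2051, 0.2015]
tcp_rot: [0.518, 0.855, 0.0, 0.0]
contact_force: [0.1, -0.5, -0.2]
grip_width: 0.0274
grip_force: 59.2
```

>>> step_arm(deltas=[[0,0,1,0,0,0,20],[0,0,1,0,0,0,20],[0,0,1,0,0,0,20],[0,0,1,0,0,0,20],[0,0,0.1,0,0,0,20],[0,0,0,0,0,0,20]])

```text
time: 17.45
ee_pos: [0.61, -0.2052, 0.2009]
tcp_rot: [0.66, 0.751, 0.0, 0.0]
contact_force: [0.7, 0.0, -1.3]
grip_width: 0.0272
grip_force: 59.2
```

Run:
```python
from h import *
go(.56,.08,.2,97.7)
d=grab('wrist','w7.png'); g=d['pixels'].max(2)[215:320,270:365]
# disc in hand: same camera spot as for B (318,265)?
d2=dict(np.load('pics/w3.npz')); t=d2['pixels'][225:305,278:358]
r=cv2.matchTemplate(d['pixels'][195:335,248:388],t,cv2.TM_CCOEFF_NORMED); print(cv2.minMaxLoc(r),'no shift = (30,30)')
```

```text
t 17.45 p [ 0.61   -0.2052  0.2009] yaw 97.34 tilt [ 0.0004 -0.0001] grip 0.0272 59.2 F [ 0.7  0.  -1.3]
 shift units (tool axes now): [ 5.785 -0.263  0.017]
 turn z units -0.07  shift units after turn: [ 5.787 -0.227  0.018]
(-0.16616711020469666, 0.9557950496673584, (22, 8), (30, 33)) no shift = (30,30)
```

Run:
```python
from h import *
d=dict(np.load('pics/w5.npz')); im=d['pixels']; hsv=cv2.cvtColor(im,cv2.COLOR_BGR2HSV)
m=cv2.inRange(hsv,(8,75,60),(28,255,255)); m[225:]=0; m[:105]=0; m[:,:270]=0; m[:,475:]=0
m=cv2.morphologyEx(m,cv2.MORPH_OPEN,np.ones((3,3),np.uint8))
w=np.array([onz(d,u,v,.012)[:2] for u,v in np.argwhere(m)[:,::-1]])*1000
(c,s,a)=cv2.minAreaRect(w.astype(np.float32)); print(c,s,a)
c=np.array(c)/1000; X=np.r_[np.cos(np.radians(97.7)),np.sin(np.radians(97.7))]; Y=np.r_[-X[1],X[0]]
for n,u,v in(('B',314,163),('set',447,165)):
    p=onz(d,u,v,.061)[:2]-c; print(n,'disc in tray frame mm',(1000*p@X).round(1),(1000*p@Y).round(1))
servo(d,314,163,45,85,35)
b=onz(d,314.5,140,.043);e=onz(d,313.5,206,.043);print(np.degrees(np.arctan2(b[1]-e[1],b[0]-e[0])))
go(.551,.2123,.2,97.7)
```

```text
(549.7042236328125, 216.02149963378906) (205.06163024902344, 117.52342987060547) 7.719893455505371
B disc in tray frame mm 13.6 65.9
set disc in tray frame mm 13.3 -67.4
disc [0.4822 0.2197] size [0.0244 0.0243] rect ctr [482.6 216. ] size [25.3 24.9] yaw 7.6 ctr from disc [0.4674 0.2177]
96.72890691268441
t 17.5 p [ 0.61   -0.2052  0.2007] yaw 97.34 tilt [ 0.0003 -0.0001] grip 0.0269 59.2 F [-0.3  1.  -1.1]
 shift units (tool axes now): [ 8.432 -0.104  0.014]
 turn z units -0.07  shift units after turn: [ 8.433 -0.051  0.015]
```

>>> step_arm(deltas=[[0,0,-0.07,0.94,-0.01,0,20],[0,0,0,0.94,-0.01,0,20],[0,0,0,0.94,-0.01,0,20],[0,0,0,0.94,-0.01,0,20],[0,0,0,0.94,0,0,20],[0,0,0,0.94,0,0,20],[0,0,0,0.94,0,0,20],[0,0,0,0.94,0,0,20]])

```text
time: 18.5
ee_pos: [0.5583, 0.1687, 0.2006]
tcp_rot: [0.658, 0.753, 0.0, 0.0]
contact_force: [1.0, -0.5, -1.7]
grip_width: 0.0273
grip_force: 59.4
```

>>> step_arm(deltas=[[0,0,0,0.92,0,0,20],[0,0,0,0,0,0.4,20],[0,0,0,0,0,0.9,20],[0,0,0,0,0,0.9,20],[0,0,0,0,0,0.7,20],[0,0,0,0,0,0.3,20],[0,0,0,0,0,0,20],[0,0,0,0,0,0,20]])

```text
time: 19.5
ee_pos: [0.554, 0.213, 0.0422]
tcp_rot: [0.659, 0.752, 0.001, 0.001]
contact_force: [-0.4, 0.3, -0.3]
grip_width: 0.0273
grip_force: 59.4
```

```bash
python3 -c "
from h import *
go(.551,.2123,.0213,97.7)"
```

```text
t 19.5 p [0.554  0.213  0.0422] yaw 97.6 tilt [0.0028 0.0008] grip 0.0273 59.4 F [-0.4  0.3 -0.3]
 shift units (tool axes now): [-0.007 -0.063  0.419]
 turn z units -0.02  shift units after turn: [-0.006 -0.062  0.419]
```

>>> step_arm(deltas=[[0,0,0,0,-0.03,0.15,20],[0,0,0,0,0,0.12,20],[0,0,0,0,0,0.05,20],[0,0,0,0,0,0.02,20],[0,0,0,0,0,0,20],[0,0,0,0,0,0,20]])

```text
time: 20.25
ee_pos: [0.5512, 0.2127, 0.0235]
tcp_rot: [0.659, 0.752, 0.0, 0.0]
contact_force: [-0.4, -0.6, -1.0]
grip_width: 0.027
grip_force: 59.4
```

>>> step_arm(deltas=[[0,0,0,0,0,0.02,20],[0,0,0,0,0,0.02,20],[0,0,0,0,0,0,20]])

```text
time: 20.62
ee_pos: [0.5511, 0.2127, 0.0214]
tcp_rot: [0.659, 0.752, 0.0, 0.0]
contact_force: [0.2, -0.2, 0.1]
grip_width: 0.0271
grip_force: 59.4
```

>>> step_arm(deltas=[[0,0,0,0,0,0.015,20],[0,0,0,0,0,0,20]])

```text
time: 20.88
ee_pos: [0.5512, 0.2127, 0.0213]
tcp_rot: [0.659, 0.752, 0.0, 0.0]
contact_force: [-3.0, -0.3, 6.5]
grip_width: 0.0271
grip_force: 60.4
```

>>> step_arm(deltas=[[0,0,0,0,0,0.015,20],[0,0,0,0,0,0,20]])

```text
time: 21.12
ee_pos: [0.5512, 0.2128, 0.0213]
tcp_rot: [0.659, 0.752, 0.0, 0.0]
contact_force: [-6.6, -2.0, 13.6]
grip_width: 0.0271
grip_force: 61.4
```

Contact with the bay floor. Release and retreat.

>>> step_arm(deltas=[[0,0,0,0,0,-0.015,20],[0,0,0,0,0,0,50],[0,0,0,0,0,0,50],[0,0,0,0,0,0,50],[0,0,0,0,0,0,50]])

```text
time: 21.75
ee_pos: [0.551, 0.2126, 0.0204]
tcp_rot: [0.659, 0.752, -0.0, -0.0]
contact_force: [-1.0, -0.8, -0.0]
grip_width: 0.0499
grip_force: 0.0
```

>>> step_arm(deltas=[[0,0,0,0,0,-0.3,50],[0,0,0,0,0,-0.7,50],[0,0,0,0,0,-0.9,50],[0,0,0,0,0,-0.9,50],[0,0,0,0,0,-0.8,50],[0,0,0,0,0,0,50],[0,0,0,0,0,0,50]])

```text
time: 22.62
ee_pos: [0.551, 0.2126, 0.2008]
tcp_rot: [0.659, 0.752, 0.0, 0.0]
contact_force: [-1.0, 1.0, -0.9]
grip_width: 0.0501
grip_force: 0.0
```

```bash
python3 -c "
from h import *
d=grab('wrist','w8.png')
go(.55,.21,.2)"
```

```text
t 22.68 p [0.5504 0.2125 0.1997] yaw 97.6 tilt [-0.0014 -0.0004] grip 0.05 0.0 F [0.3 0.8 0.4]
 shift units (tool axes now): [-0.048 -0.014 -0.006]
```

View pics/w8.png

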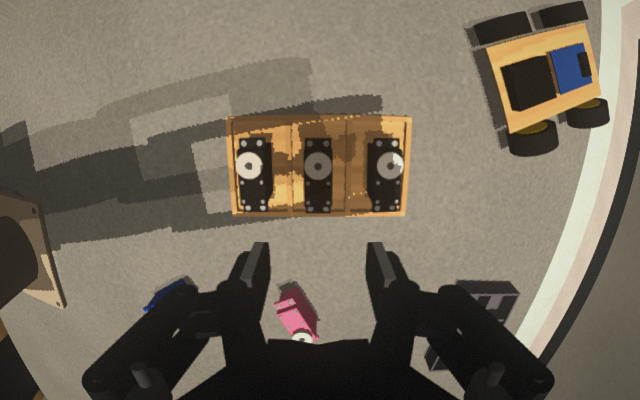

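All three servos stand squarely in the tray, their discs at (249,166), (318,166) and (390,166), pointing the same way. The gripper is clear, so I'm handing in.

```bash
python3 -c "
from h import *
print(robot.hand_in())"
```

```text
the job is handed in; nothing more can be done
None
```

Both loose servos are in the two empty bays, flat and square with their discs towards the same side as the set servo's. I lowered each to light contact before releasing it, and handed the job in at about 22.7 s of the 58 s limit.

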